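# Hang the drill-bit holder on the bench rail and slide it to the pointer

### The arm

A 7-joint arm with a two-finger parallel gripper is mounted at the origin on a cart in front of the work surface, level with it; the furniture and walls round the work are solid. World frame = base frame: x ahead of the robot, y to its left, z up, the work surface at z = 0. Lengths are in m, angles in rad, forces in N, time in s.
With the tool pointing down it reaches from about 0.425 to 0.925 m from the base axis. Payload 6.8 kg.
Tool frame: the origin (TCP) lies on the centre line of the jaws, within the pads' length; the fingertips stand 25 mm ahead of it and the grasp point (between the pads) lies 6 mm ahead of it; z points along the fingers, y is the line along which they close (so a half turn about z gives the same grasp; the last joint's range is limited). The gripper opens to 85 mm and grips with 20 to 120 N. Pads are 22 mm wide; open, the fingers measure 114 mm over their backs; the gripper's body (76 mm by 85 mm) begins 54 mm behind the grasp point. The pads swing forward as they close: fully open they stand 13 mm farther back than shut.
Start: joints at [1.073, 0.477, 0.022, 1.555, -0.011, 1.109, -0.083], TCP at [0.257, -0.624, 0.256] pointing down, gripper open.
Joint ranges: [-2.96, 2.96], [-0.34, 2.1], [-1.41, 1.46], [0.24, 2.44], [-1.37, 4.51], [0.17, 1.92], [-2.96, 2.96]. Speed limits (rad/s): [2.39, 2.39, 3.14, 3.14, 3.14, 3.14, 3.14].

### API

Orientations are given as a rotation vector (axis times angle).
In Python, from bench import status, imaging, workorder gives the robot as it stands.
- The arm moves only by the tool send_rows, never from a script. Its argument "steps" is a list of rows, each an object of numbers: "dx", "dy", "dz": the shift along the tool's x, y, z in cm; "yaw": the turn about the tool's z in degrees; "gripper": the opening, from 0 (shut) to 1 (fully open). A call has 1 to 5 rows; each row is the pose to reach, as a shift and turn from the pose commanded when the call began, along the tool's axes at that moment; what a row does not reach only later rows make up. A row lasts 1/8 s, in which the tool goes at most 62.5 mm and 10.7 degrees, less where a joint would pass 70% of its speed; a pose out of reach is approached as far as the arm can. A call with a gripper value outside its range is refused whole. The fingers move at their own pace and stop on an object; "force" is the grip in N (left out, the last holds). Time passes only in rows, so rows that repeat a pose let the fingers close. It gives the time, the measured TCP pose, the force, the opening and the grip force at its end, in the units of the state.
- status.get_obs(): the state, without advancing time (a new reading comes with each control period).
- imaging.grab_frame(name): name is "scene" or "side" or "wrist"; returns a dict with "color" (400x640x3 uint8, red, green, blue), "depth" (400x640 float32, m along the optical axis (not along the pixel's ray), 0 where there is no reading), "K" (3x3 intrinsics, pixels), "R" (3x3) and "t" (3): a world point X has camera coordinates R X + t. Camera axes: x right, y down, z forward; pixel columns grow to the right and rows downward; lengths in m; the calibration is good to about 2 mm. A picture is of the moment at which its call begins.
- workorder.hand_in(): hands the job in; it is judged then, once.
The state is a dict: "clock": time; "joints": joint angles; "qvel": joint speeds; "tau": joint torques, N m; "tcp_pos": TCP position; "orientation": TCP orientation; "contact_force": force on the tool from outside, world axes, zero at the start; "moment": the same for the moment, N m; "grip_width": finger opening in m; "gripper_force": force on a finger pad.
Only numpy, scipy, OpenCV 4.12 (cv2) and the standard library are available. Lean on these libraries where they do the work, as an engineer would, in place of code of your own. Each camera call takes 0.05 s, during which the arm holds its last target. There are 200 camera calls.

### The job

Pick up the drill-bit hanger (the wooden block with bits and a steel hook) and hook it over the rail near the rail's right-hand post, in the right-hand third of the rail. Then slide it left along the rail, keeping it hooked on all the way, until its block is centred over the pointer that stands under the rail, and leave it hanging there straight and still. Leave the other things on the bench where they are.

Things in the scene. Friction and masses are not known exactly. Their poses are not given: they have to be found in the camera images.
- hanger: loose drill-bit hanger, 0.22 kg, 195 mm tall, standing upright on its wooden block, 64 (x) x 44 (y) x 24 mm, with a dark centre line on each x face and six fixed steel bits reaching z = 69 mm. Origin: centre of the block's underside, z up. A steel strip 14 mm wide (y), 4 mm thick rises from it to z = 78, bends to x = -24 at z = 98, goes up to z = 136, then over into the hook
- hook_lip (a point): lower end of the hook's lip (25, 0, 123 mm in the hanger's frame). The hook is an inverted V, apex on x = 0 with its underside at z = 148 mm; its mouth opens towards the hanger's +x: the rail goes in under the lip, its axis passing at z about 85 to 112 mm, and then up into the V
- hook_seat (a point): point of the hanger (0, 0, 139.6 mm in its frame) where the rail's axis lies when the hanger hangs properly in its V
- hanger_tab (a point): point to grip, in the grip tab above the hook (0, 0, 178 mm in the hanger's frame; tab 16 (x) x 12 (y) mm, z = 150 to 195); pinch across the tab's 12 mm, along the hanger's y
- rack: the grey rail stand, fixed to the bench: two posts 214 mm high at y = -110 (its right end) and y = +110 mm (left end), 30 (x) x 14 mm each, on feet 66 x 32 mm, joined by a low tie bar 30 mm wide with its top 34 mm above the bench. Origin: its centre, at bench height; y along the rail to the left, x away from the robot
- rail_mid (a point): middle of the axis of the steel rail (round, 14 mm diameter, 207 mm above the bench, 206 mm free between the posts); y axis along the rail towards the left post, x away from the robot. The right-hand third of the rail is y < -35 mm here
- pointer: the pointer, fixed on the tie bar right under the rail, in the left half: dark foot 36 x 28 mm and an upright steel blade 24 mm (x) wide and 4.5 mm thick (y). Origin: centre of the underside of its foot, 34 mm above the bench; axes as the rack's
- pointer_tip (a point): middle of the blade's upper edge, 56 mm above the bench; a seated hanger's block passes 11 mm above it. The mark is this point's place along the rail
- tin: bystander: dark round tin, 68 mm across, 42 mm high; origin at the centre of its underside
- oiler: bystander: black oiler bottle, 27 mm across, 98 mm high; origin at the centre of its underside
- tub: bystander: white lidded tub, 120 mm across, 64 mm high; origin at the centre of its underside
- marker: bystander: black marker pen lying on the bench, 132 mm long (y), 18 mm thick; origin at the centre of its underside

How it is judged:
By the outcome, as a careful person would: the job done as asked, in the order asked, and still so for the second after the job is handed in, with the robot touching nothing.
It also fails if it takes over 42 s, if anything falls off the work surface, if the arm or the gripper's body presses on something with over 40 N, if the wrist force passes 120 N, or if a joint passes its speed limit or range.

## Working session

There is one attempt and no reset: what is moved stays moved. The work goes in short steps, Python scripts to look and compute and a tool call to move; the robot and the scene stay as the last step left them, time stands still between calls to the robot, and variables do not carry over. Pictures are saved under pics/ and viewed, at most 10 in all, crops included, and the job is handed in when it is done.

Besides the shell and the picture viewer there is one more tool, called as a command line: name --argument value ..., lists and objects as JSON in quotes. send_rows: Moves the arm, as the interface text tells. Its arguments: {"type":"object","properties":{"steps":{"type":"array"},"force":{"type":"number"}},"required":["steps"]}

```bash
ls; mkdir -p pics
cat > h.py <<'E'
import numpy as np, cv2
from bench import status, imaging, workorder
def grab(n,save=None):
    f=imaging.grab_frame(n)
    if save: cv2.imwrite(f'pics/{save}.png',f['color'][...,::-1])
    np.savez(f'/tmp/{n}.npz',**f)
    return f
def pts(f):
    d=f['depth'];K=f['K'];v,u=np.mgrid[:d.shape[0],:d.shape[1]]
    c=np.stack([(u-K[0,2])/K[0,0]*d,(v-K[1,2])/K[1,1]*d,d],-1)
    return (c-f['t'])@f['R']
def ray(f,u,v):
    r=f['R'].T@np.linalg.inv(f['K'])@np.array([u,v,1.]); return -f['R'].T@f['t'],r
def onz(f,u,v,z):
    c,r=ray(f,u,v); return c+r*(z-c[2])/r[2]
def proj(f,X):
    c=f['R']@np.array(X)+f['t']; p=f['K']@c; return p[:2]/p[2]
def load(n): return dict(np.load(f'/tmp/{n}.npz'))
E
python3 - <<'E'
from h import *
a=grab('scene','scene0');b=grab('side','side0')
im=np.vstack([a['color'],b['color']])[...,::-1]
for f in (a,b): print(-f['R'].T@f['t'],f['R'][2])
o=status.get_obs();print(o)
E
```

```text
pics
[ 0.40315743 -0.82805593  0.94458537] [ 0.10592291  0.63812499 -0.76261185]
[ 0.5634715  -0.95115733  0.70219936] [-0.04723404  0.81854129 -0.57250249]
{'clock': 0.1, 'joints': array([ 1.07290889,  0.47773567,  0.02233582,  1.55634702, -0.01152945,
        1.10929876, -0.08312014]), 'qvel': array([-0.00116083, -0.00191876,  0.00192927, -0.0032854 ,  0.00025462,
       -0.00096576, -0.00016213]), 'tau': array([ 4.54759720e-03, -5.97759140e+01,  1.61363337e+00, -2.81954473e+01,
        1.28291018e-02,  4.96715773e-03, -1.25159036e-05]), 'tcp_pos': array([ 0.25631122, -0.62391117,  0.25541288]), 'orientation': array([-3.08053990e+00, -6.08085281e-01,  6.45956276e-04]), 'contact_force': array([ 0.71136669, -0.35818063, -0.36196866]), 'moment': array([ 0.05881611,  0.00300122, -0.00466182]), 'gripper_force': 0.0, 'grip_width': 0.08547552162156435}
```

View pics/scene0.png

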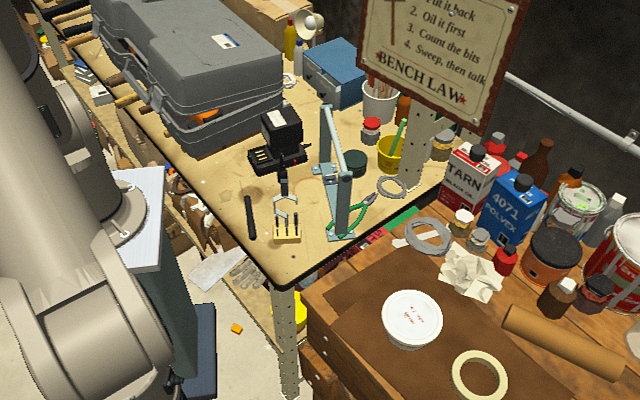

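View pics/side0.png

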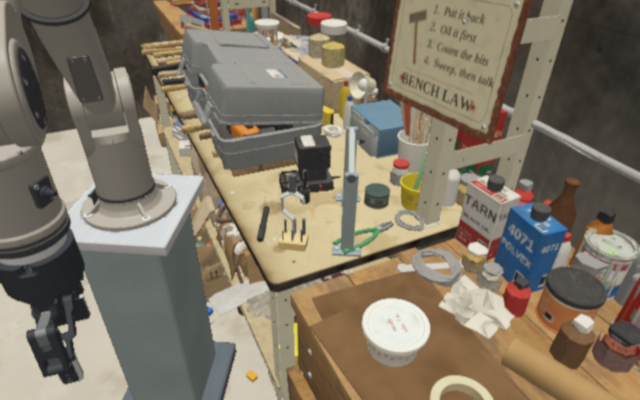

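The scene view shows the hanger around (287,215), the rack with its posts at (325,140) and (343,210), the marker at (250,215) and the tub at (412,318). I'll zoom in and back-project from depth.

Run:
```python
from h import *
a=load('scene');b=load('side')
A=cv2.resize(a['color'][85:250,225:415],None,fx=4,fy=3.5,interpolation=2)[:, :, ::-1]
B=cv2.resize(b['color'][120:265,245:425],None,fx=4,fy=4,interpolation=2)[:, :, ::-1]
cv2.imwrite('pics/a1.png',A);cv2.imwrite('pics/b1.png',B)
for n,f,L in (('scene',a,[(287,235),(287,225),(284,192),(281,150),(282,125),(250,215),(326,110),(345,178),(334,140),(338,208),(355,163),(412,318),(340,238)]),('side',b,[(293,240),(290,200),(310,150),(350,140),(348,200),(350,250)])):
    P=pts(f)
    for u,v in L: print(n,u,v,P[v,u].round(3))
```

```text
scene 287 235 [ 0.448 -0.144  0.029]
scene 287 225 [ 0.45  -0.133  0.053]
scene 284 192 [ 0.448 -0.132  0.165]
scene 281 150 [0.462 0.11  0.057]
scene 282 125 [0.468 0.109 0.141]
scene 250 215 [ 0.367 -0.064  0.019]
scene 326 110 [0.569 0.066 0.211]
scene 345 178 [ 0.572 -0.152  0.21 ]
scene 334 140 [ 0.569 -0.039  0.212]
scene 338 208 [ 0.563 -0.146  0.109]
scene 355 163 [0.647 0.055 0.038]
scene 412 318 [ 0.665 -0.405  0.064]
scene 340 238 [ 0.571 -0.155  0.01 ]
side 293 240 [ 0.45  -0.134  0.025]
side 290 200 [0.417 0.06  0.003]
side 310 150 [0.467 0.108 0.132]
side 350 140 [0.569 0.012 0.215]
side 348 200 [ 0.571 -0.145  0.153]
side 350 250 [ 0.583 -0.144  0.014]
```

View pics/a1.png

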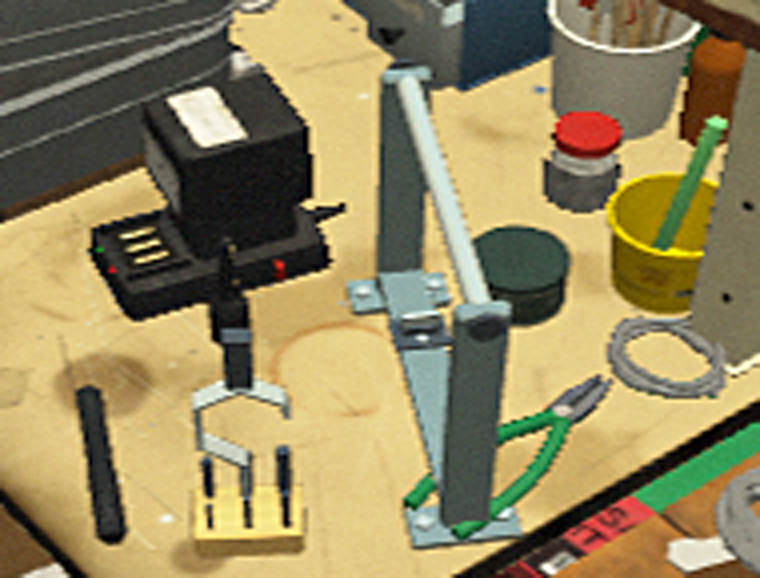

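View pics/b1.png

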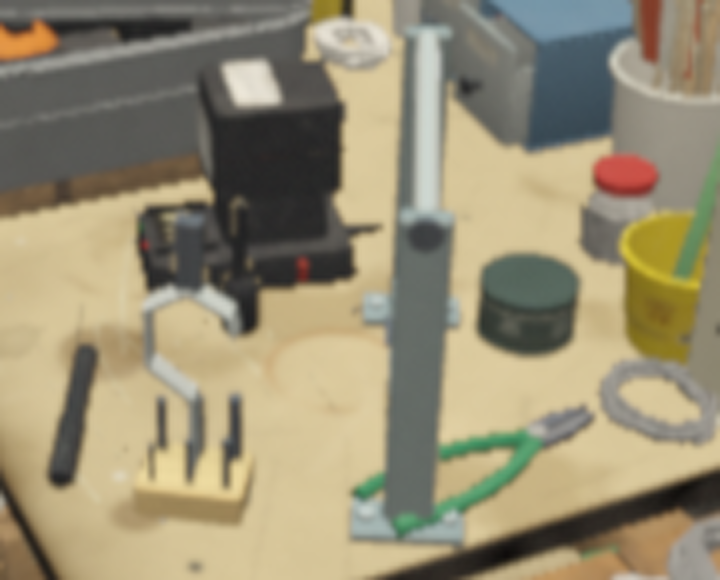

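The crops show the hanger with its block at (287,232) in the scene view and its hook mouth pointing to +x. The oiler stands just behind it at about (283,160). The pointer is at about (330,178) on the tie bar, the tin at (355,163), and the marker to the left.

Run:
```python
from h import *
np.set_printoptions(suppress=True,precision=4)
for n in('scene','side'):
    f=load(n);P=pts(f);ok=f['depth']>0
    hsv=cv2.cvtColor(f['color'],cv2.COLOR_RGB2HSV)
    x,y,z=P[...,0],P[...,1],P[...,2]
    def box(a,b,c,d,e,g): return ok&(x>a)&(x<b)&(y>c)&(y<d)&(z>e)&(z<g)
    def rep(name,m,rect=True):
        Q=P[m]
        if len(Q)<5: print(n,name,len(Q));return
        r=cv2.minAreaRect((Q[:,:2]*1000).astype(np.float32))
        print(n,name,len(Q),'med',np.median(Q,0),'min',np.percentile(Q,2,0),'max',np.percentile(Q,98,0),'rect',np.round(r[0],1),np.round(r[1],1),round(r[2],1))
    wood=box(.39,.51,-.19,-.08,.012,.032)&(hsv[...,1]>60)&(hsv[...,2]>120)
    rep('block',wood)
    rep('tab',box(.40,.50,-.18,-.07,.155,.20))
    rep('hook',box(.40,.50,-.18,-.07,.08,.152))
    rail=box(.53,.61,-.135,.055,.195,.225); rep('rail',rail)
    Q=P[rail]; k=np.polyfit(Q[:,1],Q[:,0],1); print('rail x=f(y)',k)
    for lo in np.arange(-.13,.06,.04):
        s=Q[(Q[:,1]>lo)&(Q[:,1]<lo+.04)]
        if len(s): print('   ',lo.round(2),s[:,0].mean(),s[:,2].max(),len(s))
    rep('posts',box(.53,.61,-.2,.1,.185,.225))
    rep('postR',box(.53,.61,-.2,-.13,.06,.225))
    rep('foot/tie',box(.52,.62,-.2,.1,.025,.04))
    rep('ptr',box(.53,.61,-.10,.08,.042,.07))
    rep('oiler',box(.41,.50,-.06,.08,.02,.13))
    rep('marker',box(.3,.41,-.2,.05,.008,.03))
    rep('tin',box(.61,.70,0,.12,.035,.05))
```

```text
scene block 399 med [ 0.4472 -0.1338  0.0229] min [ 0.4183 -0.1503  0.013 ] max [ 0.4804 -0.1066  0.0276] rect [ 449.5 -127.6] [46.6 65.6] 84.3
scene tab 123 med [ 0.4495 -0.1308  0.1791] min [ 0.4418 -0.1339  0.1574] max [ 0.457  -0.1216  0.1964] rect [ 449.5 -127.6] [14.1 15.8] 84.0
scene hook 201 med [ 0.4401 -0.1289  0.1377] min [ 0.424  -0.1349  0.0812] max [ 0.4742 -0.1189  0.1506] rect [ 449.2 -127.2] [17.5 51.8] 83.8
scene rail 388 med [ 0.5727 -0.0482  0.2119] min [ 0.5665 -0.131   0.2065] max [0.5807 0.0499 0.2149] rect [573.8 -40.3] [ 14.1 189.4] 0.9
rail x=f(y) [-0.0152  0.5722]
    -0.13 0.5739597456685984 0.21544410967042313 93
    -0.09 0.5731981797125905 0.21560961662096528 83
    -0.05 0.5725349815289261 0.21557768992261397 82
    -0.01 0.5723009995296859 0.21538731322636842 76
    0.03 0.5714669119617021 0.2164141459239745 43
scene posts 734 med [ 0.5721 -0.0565  0.2114] min [ 0.5587 -0.1526  0.1875] max [0.5867 0.0863 0.2155] rect [573.3 -31.2] [ 31.1 245.6] 0.4
scene postR 722 med [ 0.5738 -0.1466  0.1501] min [ 0.5605 -0.1526  0.0642] max [ 0.5891 -0.1359  0.2149
[... 1819 characters left out ...]
574.7 -141.2] [21.4 30.2] 88.4
side foot/tie 106 med [ 0.5703 -0.1429  0.034 ] min [ 0.5557 -0.1469  0.0252] max [0.6195 0.072  0.0399] rect [582.9 -35.2] [225.7  62.9] 86.6
side ptr 9 med [0.5575 0.0781 0.0534] min [0.557  0.0732 0.0431] max [0.5581 0.0797 0.0668] rect [557.6  76.4] [1.1 7.1] 2.6
side oiler 157 med [0.4587 0.0532 0.0457] min [0.4475 0.0444 0.0222] max [0.4695 0.0607 0.0987] rect [458.3  53.1] [25.2 19. ] 13.8
side marker 249 med [ 0.368  -0.0752  0.0175] min [ 0.3579 -0.1249  0.01  ] max [0.3769 0.0027 0.0222] rect [366.5 -59.9] [ 18.2 134.8] 2.3
side tin 334 med [0.6482 0.069  0.0419] min [0.6192 0.0402 0.0357] max [0.6793 0.104  0.045 ] rect [648.5  72.3] [68.5 66.7] 64.0
```

```bash
cat >> h.py <<'E'
from scipy.spatial.transform import Rotation as Ro
def to(x,y,z,yaw):
    o=status.get_obs();R=Ro.from_rotvec(o['orientation']).as_matrix()
    d=R.T@(np.array([x,y,z])-o['tcp_pos'])*100
    cur=np.degrees(np.arctan2(R[1,0],R[0,0]))
    print('t',round(o['clock'],2),'tcp',o['tcp_pos'].round(4),'yaw',cur.round(2),'tilt',R[:,2].round(3),'F',o['contact_force'].round(1),'M',o['moment'].round(2),'w',round(o['grip_width'],4),'g',o['gripper_force'])
    print('dx,dy,dz',d.round(2),'yaw',round(-(yaw-cur),1))
E
python3 - <<'E'
from h import *
np.set_printoptions(suppress=True,precision=4)
to(.4494,-.126,.27,-6)
for n in('scene','side'):
    f=load(n);P=pts(f);x,y,z=P[...,0],P[...,1],P[...,2]
    m=(f['depth']>0)&(x>.55)&(x<.6)&(y>-.06)&(y<.06)&(z>.037)&(z<.07)
    vs,us=np.nonzero(m)
    print(n,m.sum())
    for v in np.unique(vs):
        q=P[v][m[v]]; print(v,us[vs==v].min(),us[vs==v].max(),q.mean(0),q[:,1].min(),q[:,1].max(), f['color'][v][m[v]].mean(0).round(0))
E
```

```text
t 0.1 tcp [ 0.2563 -0.6239  0.2554] yaw 22.33 tilt [-0.001  0.001 -1.   ] F [ 0.7 -0.4 -0.4] M [ 0.06  0.   -0.  ] w 0.0855 g 0.0
dx,dy,dz [ 36.78 -38.72  -1.4 ] yaw 28.3
scene 112
168 323 328 [0.5689 0.0483 0.0378] 0.046719021262209455 0.049814137646639514 [150. 177. 174.]
174 328 334 [0.5763 0.0112 0.0528] 0.007474638946413221 0.026983775100553515 [216. 237. 229.]
175 326 334 [0.5729 0.0064 0.0548] 0.0044693527205825305 0.008052848598122728 [163. 166. 155.]
176 325 336 [0.575  0.0095 0.0476] 0.002421421458809274 0.020582131100277803 [102. 102.  88.]
177 323 336 [0.5733 0.0083 0.0455] 0.0019363025190665348 0.01733466418093379 [101. 106.  98.]
178 325 334 [0.5716 0.0046 0.046 ] 0.0015111025694479598 0.011248321284196889 [ 85.  94. 100.]
179 324 336 [0.573  0.0046 0.0421] 0.00030263171885579394 0.010292784734280198 [50. 53. 53.]
180 323 337 [0.5716 0.0029 0.0404] -0.0010827471125868275 0.007317331404702034 [76. 82. 82.]
181 326 337 [0.5774 0.     0.039 ] -0.0016975347750446507 0.0034237455452371945 [120. 132. 136.]
182 326 337 [ 0.5772 -0.0031  0.0387] -0.0060837038967731455 -0.000104
[... 885 characters left out ...]
6330331056 [149. 178. 172.]
side 12
200 342 342 [0.5576 0.0214 0.0386] 0.02143558327708862 0.02143558327708862 [112. 120. 122.]
201 341 342 [0.5564 0.0156 0.0393] 0.014895963955282436 0.01639754934753383 [120. 124. 122.]
202 341 342 [0.5566 0.0101 0.0401] 0.009671828414827707 0.010499652572667882 [133. 132. 125.]
203 341 342 [0.5568 0.0039 0.0413] 0.003476407026120044 0.004351854509935766 [137. 136. 126.]
204 341 342 [0.5569 0.0029 0.0389] 0.002724713221142402 0.003117199988831786 [136. 134. 124.]
205 341 342 [ 0.5571 -0.0027  0.0397] -0.003228875441347688 -0.002110124361969558 [138. 133. 122.]
206 341 341 [ 0.556  -0.0067  0.0393] -0.006655276524413141 -0.006655276524413141 [176. 159. 129.]
```

send_rows --steps '[{"dx": 4, "dy": -4.2, "dz": -1.4, "yaw": 3}, {"dx": 8, "dy": -8.4, "dz": -1.4, "yaw": 7}, {"dx": 12, "dy": -12.6, "dz": -1.4, "yaw": 11}, {"dx": 16, "dy": -16.8, "dz": -1.4, "yaw": 15}, {"dx": 20, "dy": -21, "dz": -1.4, "yaw": 19}]'

```text
validation failed for argument at $.st...
```

```bash
python3 -c "
from h import *
to(.4494,-.126,.27,-6)"
```

```text
t 0.1 tcp [ 0.2563 -0.6239  0.2554] yaw 22.33 tilt [-0.001  0.001 -1.   ] F [ 0.7 -0.4 -0.4] M [ 0.06  0.   -0.  ] w 0.0855 g 0.0
dx,dy,dz [ 36.78 -38.72  -1.4 ] yaw 28.3
```

send_rows --steps '[{"dx": 4, "dy": -4.2, "dz": -1.4, "yaw": 3, "gripper": 1}, {"dx": 8, "dy": -8.4, "dz": -1.4, "yaw": 7, "gripper": 1}, {"dx": 12, "dy": -12.6, "dz": -1.4, "yaw": 11, "gripper": 1}, {"dx": 16, "dy": -16.8, "dz": -1.4, "yaw": 15, "gripper": 1}, {"dx": 20, "dy": -21, "dz": -1.4, "yaw": 19, "gripper": 1}]'

```text
clock: 0.72
tcp_pos: [0.362, -0.3521, 0.2701]
orientation: [-3.14, -0.088, 0.0]
contact_force: [1.3, -0.3, 0.2]
grip_width: 0.0852
gripper_force: 0.0
```

```bash
python3 -c "
from h import *
to(.4494,-.126,.27,-6)"
```

```text
t 0.72 tcp [ 0.362  -0.3521  0.2701] yaw 3.2 tilt [-0.  0. -1.] F [ 1.3 -0.3  0.2] M [-0.07 -0.04 -0.02] w 0.0852 g 0.0
dx,dy,dz [ 9.990e+00 -2.209e+01  1.000e-02] yaw 9.2
```

send_rows --steps '[{"dx": 2, "dy": -4.4, "dz": 0, "yaw": 2, "gripper": 1}, {"dx": 4, "dy": -8.8, "dz": 0, "yaw": 4, "gripper": 1}, {"dx": 6.5, "dy": -14, "dz": 0, "yaw": 6, "gripper": 1}, {"dx": 8.7, "dy": -19, "dz": 0, "yaw": 8, "gripper": 1}, {"dx": 10, "dy": -22.1, "dz": 0, "yaw": 9.2, "gripper": 1}]'

```text
clock: 1.35
tcp_pos: [0.4492, -0.1248, 0.2702]
orientation: [-3.137, 0.157, 0.0]
contact_force: [-0.2, -0.2, -0.3]
grip_width: 0.0852
gripper_force: 0.0
```

```bash
python3 -c "
from h import *
to(.4494,-.126,.186,-6)
f=grab('wrist','w0')
print(-f['R'].T@f['t'],f['R'][2])
P=pts(f);print([proj(f,p).round(0) for p in ([.4494,-.126,.195],[.4494,-.126,0.024],[.573,-.034,.207],[.573,.0065,.056])])
z=P[...,2];m=(f['depth']>0)&(z>.185)&(z<.205)&(abs(P[...,0]-.45)<.03)&(abs(P[...,1]+.126)<.03)
Q=P[m];print(m.sum(),np.median(Q,0),cv2.minAreaRect((Q[:,:2]*1000).astype(np.float32)) if len(Q)>5 else 0)
"
```

```text
t 1.35 tcp [ 0.4492 -0.1248  0.2702] yaw -5.74 tilt [-0.  0. -1.] F [-0.2 -0.2 -0.3] M [-0.05  0.02 -0.01] w 0.0852 g 0.0
dx,dy,dz [0.03 0.12 8.42] yaw 0.3
[ 0.51838332 -0.13292856  0.38754851] [-0.2731533   0.02725763 -0.96158426]
[array([320., 225.]), array([320., 174.]), array([114.,  20.]), array([170.,  68.])]
491 [ 0.45012875 -0.12591604  0.19417993] ((448.914794921875, -125.75394439697266), (11.892572402954102, 16.039730072021484), 83.85093688964844)
```

View pics/w0.png

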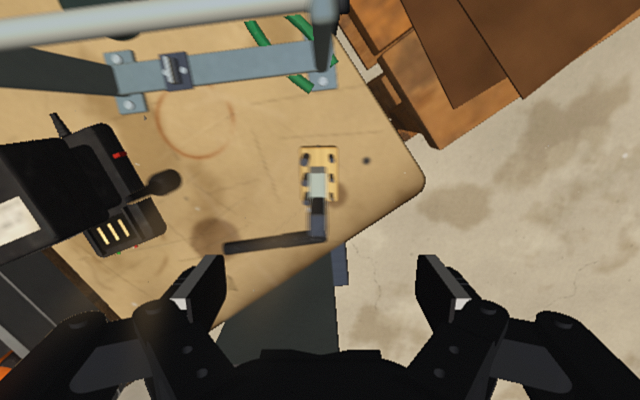

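The wrist view shows the tab top at (320,225), centred between the jaws. The pointer is at (175,70) on the tie bar, the rail runs along the top, and the marker is at (270,242), clear of the hanger.

send_rows --steps '[{"dx": 0, "dy": 0.1, "dz": 3, "yaw": 0.3, "gripper": 1}, {"dx": 0, "dy": 0.1, "dz": 6, "yaw": 0.3, "gripper": 1}, {"dx": 0, "dy": 0.1, "dz": 8.4, "yaw": 0.3, "gripper": 1}, {"dx": 0, "dy": 0.1, "dz": 8.4, "yaw": 0.3, "gripper": 0.6}, {"dx": 0, "dy": 0.1, "dz": 8.4, "yaw": 0.3, "gripper": 0.3}]' --force 50

```text
clock: 2.02
tcp_pos: [0.449, -0.1289, 0.187]
orientation: [3.137, -0.169, 0.001]
contact_force: [0.2, -0.6, -0.8]
grip_width: 0.0516
gripper_force: 0.0
```

```bash
python3 -c "
from h import *
np.set_printoptions(suppress=True,precision=4)
to(.4490,-.1258,.186,-6.1)
f=load('wrist');P=pts(f);x,y,z=P[...,0],P[...,1],P[...,2]
m=(f['depth']>0)&(x>.55)&(x<.6)&(y>-.03)&(y<.04)
for a,b in((.05,.06),(.04,.048),(.037,.06)):
    Q=P[m&(z>a)&(z<b)];print(len(Q),Q.mean(0),Q.min(0),Q.max(0),cv2.minAreaRect((Q[:,:2]*1000).astype(np.float32)))
r=(f['depth']>0)&(abs(x-.573)<.02)&(y>-.12)&(y<.05)&(z>.203)
Q=P[r];print('rail',len(Q),np.polyfit(Q[:,1],Q[:,0],1),Q.mean(0),Q.min(0),Q.max(0),cv2.minAreaRect((Q[:,:2]*1000).astype(np.float32)))
"
```

```text
t 2.02 tcp [ 0.449  -0.1289  0.187 ] yaw -6.18 tilt [ 0.001 -0.    -1.   ] F [ 0.2 -0.6 -0.8] M [-0.03 -0.03  0.01] w 0.0516 g 0.0
dx,dy,dz [-0.03 -0.31  0.1 ] yaw -0.1
171 [0.5717 0.0071 0.0545] [0.5599 0.0051 0.0503] [0.5837 0.0102 0.0572] ((571.797119140625, 7.528144836425781), (23.841516494750977, 5.0037455558776855), 1.2846685647964478)
181 [0.5715 0.0048 0.0438] [ 0.5599 -0.0045  0.0401] [0.5834 0.0193 0.0479] ((570.6011352539062, 6.431673049926758), (20.22830581665039, 19.954833984375), 36.69291687011719)
854 [0.5715 0.0059 0.0428] [ 0.5542 -0.0066  0.037 ] [0.5896 0.0217 0.0572] ((571.9616088867188, 7.6225152015686035), (35.39824676513672, 28.019603729248047), 0.7252261638641357)
rail 8236 [0.0021 0.5706] [ 0.5705 -0.0433  0.2119] [ 0.5642 -0.12    0.2041] [0.5796 0.029  0.2162] ((572.3196411132812, -45.39897155761719), (14.399489402770996, 148.99147033691406), 0.8589183688163757)
```

send_rows --steps '[{"dx": 0, "dy": -0.3, "dz": 0.1, "yaw": 0, "gripper": 0.3}, {"dx": 0, "dy": -0.3, "dz": 0.1, "yaw": 0, "gripper": 0}, {"dx": 0, "dy": -0.3, "dz": 0.1, "yaw": 0, "gripper": 0}, {"dx": 0, "dy": -0.3, "dz": 0.1, "yaw": 0, "gripper": 0}, {"dx": 0, "dy": -0.3, "dz": 0.1, "yaw": 0, "gripper": 0}]' --force 60

```text
clock: 2.65
tcp_pos: [0.4497, -0.1256, 0.186]
orientation: [3.137, -0.169, 0.003]
contact_force: [0.5, 1.2, 5.7]
grip_width: 0.011
gripper_force: 59.5
```

```bash
python3 -c "
from h import *
to(.449,-.1258,.30,-6.1)"
```

```text
t 2.65 tcp [ 0.4497 -0.1256  0.186 ] yaw -6.16 tilt [ 0.002 -0.    -1.   ] F [0.5 1.2 5.7] M [0.26 0.05 0.09] w 0.011 g 59.50679361820221
dx,dy,dz [ -0.05   0.02 -11.4 ] yaw -0.1
```

send_rows --steps '[{"dx": 0, "dy": 0, "dz": -2, "yaw": 0, "gripper": 0}, {"dx": 0, "dy": 0, "dz": -5, "yaw": 0, "gripper": 0}, {"dx": 0, "dy": 0, "dz": -8, "yaw": 0, "gripper": 0}, {"dx": 0, "dy": 0, "dz": -10.7, "yaw": 0, "gripper": 0}, {"dx": 0, "dy": 0, "dz": -10.7, "yaw": 0, "gripper": 0}]' --force 60

```text
clock: 3.28
tcp_pos: [0.4495, -0.126, 0.2933]
orientation: [3.136, -0.169, 0.004]
contact_force: [0.1, 0.4, -3.4]
grip_width: 0.011
gripper_force: 58.6
```

```bash
python3 -c "
from h import *
to(.49,-.093,.293,.9)"
```

```text
t 3.27 tcp [ 0.4495 -0.126   0.2933] yaw -6.19 tilt [ 0.003 -0.001 -1.   ] F [ 0.1  0.4 -3.4] M [-0.01 -0.03 -0.01] w 0.011 g 58.566078543663025
dx,dy,dz [ 3.67 -3.71  0.04] yaw -7.1
```

send_rows --steps '[{"dx": 0.8, "dy": -0.8, "dz": 0, "yaw": -2, "gripper": 0}, {"dx": 1.7, "dy": -1.7, "dz": 0, "yaw": -4, "gripper": 0}, {"dx": 2.7, "dy": -2.7, "dz": 0, "yaw": -6, "gripper": 0}, {"dx": 3.7, "dy": -3.7, "dz": 0, "yaw": -7.1, "gripper": 0}, {"dx": 3.7, "dy": -3.7, "dz": 0, "yaw": -7.1, "gripper": 0}]'

```text
clock: 3.9
tcp_pos: [0.4907, -0.0916, 0.2921]
orientation: [-3.141, -0.029, 0.0]
contact_force: [0.2, -0.2, -3.0]
grip_width: 0.0109
gripper_force: 58.6
```

Run:
```python
from h import *
np.set_printoptions(suppress=True,precision=4)
to(.573,-.093,.293,.9)
for n in('scene','side'):
    f=grab(n,n+'1');P=pts(f);x,y,z=P[...,0],P[...,1],P[...,2];ok=f['depth']>0
    hsv=cv2.cvtColor(f['color'],cv2.COLOR_RGB2HSV)
    Q=P[ok&(x>.44)&(x<.54)&(y>-.14)&(y<-.05)&(z>.11)&(z<.145)&(hsv[...,1]>60)&(hsv[...,2]>120)]
    print(len(Q),Q.min(0),Q.max(0),cv2.minAreaRect((Q[:,:2]*1000).astype(np.float32)))
    # hook lip
    m=ok&(x>.44)&(x<.56)&(y>-.14)&(y<-.05)&(z>.19)&(z<.262)&(hsv[...,2]>0);Q=P[m]
    print('hook',Q.min(0),Q.max(0),'lip low',Q[Q[:,0]>Q[:,0].max()-.006].min(0))
    cv2.imwrite(f'pics/{n}1c.png',cv2.resize(f['color'][60:260,220:420,::-1],None,fx=2.9,fy=2.9,interpolation=2))
```

```text
t 3.9 tcp [ 0.4907 -0.0916  0.2921] yaw 1.07 tilt [-0.     0.001 -1.   ] F [ 0.2 -0.2 -3. ] M [0.03 0.05 0.01] w 0.0109 g 58.57154846191406
dx,dy,dz [ 8.23  0.3  -0.1 ] yaw 0.2
481 [ 0.4581 -0.1191  0.1101] [ 0.5224 -0.072   0.1435] ((490.6122131347656, -95.210693359375), (64.23861694335938, 46.51201629638672), 1.4803911447525024)
hook [ 0.4644 -0.1029  0.1902] [ 0.5174 -0.0855  0.2607] lip low [ 0.5115 -0.1012  0.228 ]
493 [ 0.4573 -0.1173  0.1105] [ 0.5219 -0.0701  0.1448] ((489.52655029296875, -93.30415344238281), (46.937103271484375, 64.73685455322266), 88.4687271118164)
hook [ 0.4635 -0.1379  0.1903] [ 0.5599 -0.0835  0.2618] lip low [ 0.5599 -0.1379  0.2125]
```

View pics/side1c.png

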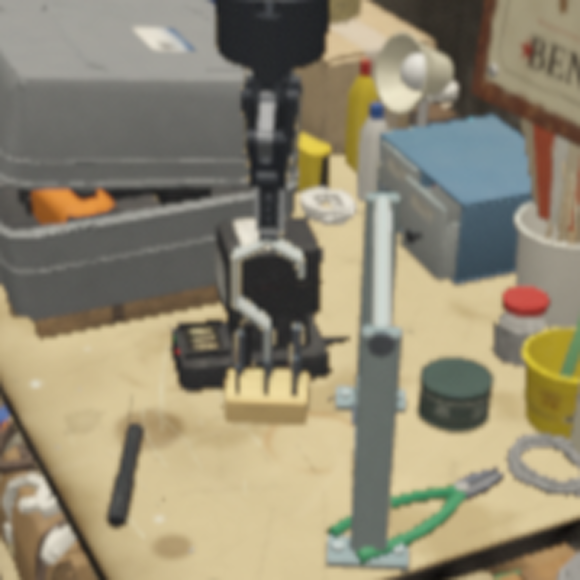

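The hanger is held straight at crop (268,395), and the lip is about 15 mm above the rail top. Next I move it forward over the rail.

send_rows --steps '[{"dx": 1.5, "dy": 0.1, "dz": 0, "yaw": 0.2, "gripper": 0}, {"dx": 3.3, "dy": 0.1, "dz": 0, "yaw": 0.2, "gripper": 0}, {"dx": 5.3, "dy": 0.1, "dz": 0, "yaw": 0.2, "gripper": 0}, {"dx": 7.2, "dy": 0.1, "dz": 0, "yaw": 0.2, "gripper": 0}, {"dx": 8.2, "dy": 0.1, "dz": 0, "yaw": 0.2, "gripper": 0}]'

```text
clock: 4.62
tcp_pos: [0.573, -0.0929, 0.2922]
orientation: [-3.141, -0.019, -0.001]
contact_force: [0.0, 0.4, -3.4]
grip_width: 0.0107
gripper_force: 58.5
```

Run:
```python
from h import *
np.set_printoptions(suppress=True,precision=4)
to(.573,-.093,.2534,.9)
```

```text
t 4.62 tcp [ 0.573  -0.0929  0.2922] yaw 0.69 tilt [ 0.  0. -1.] F [ 0.   0.4 -3.4] M [ 0.02  0.09 -0.01] w 0.0107 g 58.54115188121796
dx,dy,dz [-0.    0.01  3.88] yaw -0.2
```

send_rows --steps '[{"dx": 0, "dy": 0, "dz": 1.2, "yaw": -0.2, "gripper": 0}, {"dx": 0, "dy": 0, "dz": 2.4, "yaw": -0.2, "gripper": 0}, {"dx": 0, "dy": 0, "dz": 3.2, "yaw": -0.2, "gripper": 0}, {"dx": 0, "dy": 0, "dz": 3.6, "yaw": -0.2, "gripper": 0}, {"dx": 0, "dy": 0, "dz": 3.7, "yaw": -0.2, "gripper": 0}]'

```text
clock: 5.25
tcp_pos: [0.5717, -0.0926, 0.2553]
orientation: [3.141, 0.026, 0.0]
contact_force: [-0.6, 0.1, -2.9]
grip_width: 0.0112
gripper_force: 58.8
```

Run:
```python
from h import *
np.set_printoptions(suppress=True,precision=4)
to(.573,-.093,.2534,.9)
```

```text
t 5.25 tcp [ 0.5717 -0.0926  0.2553] yaw 0.93 tilt [ 0. -0. -1.] F [-0.6  0.1 -2.9] M [-0.02 -0.05 -0.03] w 0.0112 g 58.77002477645874
dx,dy,dz [0.13 0.04 0.19] yaw 0.0
```

Not seated yet, about 2 mm to go. I'll lower further until the force changes.

send_rows --steps '[{"dx": 0, "dy": 0, "dz": 0.1, "yaw": 0, "gripper": 0}, {"dx": 0, "dy": 0, "dz": 0.15, "yaw": 0, "gripper": 0}, {"dx": 0, "dy": 0, "dz": 0.2, "yaw": 0, "gripper": 0}, {"dx": 0, "dy": 0, "dz": 0.2, "yaw": 0, "gripper": 0}]'

```text
clock: 5.75
tcp_pos: [0.5726, -0.0926, 0.2545]
orientation: [3.141, 0.026, 0.004]
contact_force: [-0.8, -0.9, 5.0]
grip_width: 0.0111
gripper_force: 59.6
```

Run:
```python
from h import *
np.set_printoptions(suppress=True,precision=4)
to(.573,-.093,.2534,.9)
```

```text
t 5.75 tcp [ 0.5726 -0.0926  0.2545] yaw 0.93 tilt [ 0.003 -0.    -1.   ] F [-0.8 -0.9  5. ] M [ 0.02 -0.08 -0.02] w 0.0111 g 59.58462059497833
dx,dy,dz [0.04 0.04 0.11] yaw 0.0
```

send_rows --steps '[{"dx": 0, "dy": -0.6, "dz": 0, "yaw": 0, "gripper": 0}, {"dx": 0, "dy": -1.6, "dz": 0, "yaw": 0, "gripper": 0}, {"dx": 0, "dy": -2.6, "dz": 0, "yaw": 0, "gripper": 0}, {"dx": 0, "dy": -3.6, "dz": 0, "yaw": 0, "gripper": 0}, {"dx": 0, "dy": -4.4, "dz": 0, "yaw": 0, "gripper": 0}]'

```text
clock: 6.38
tcp_pos: [0.5723, -0.049, 0.2542]
orientation: [3.14, 0.025, 0.005]
contact_force: [3.5, -3.5, 3.2]
grip_width: 0.0114
gripper_force: 59.5
```

Run:
```python
from h import *
np.set_printoptions(suppress=True,precision=4)
to(.572,.0076,.2545,.9)
f=grab('side','side2')
cv2.imwrite('pics/side2c.png',cv2.resize(f['color'][60:260,250:450,::-1],None,fx=2.9,fy=2.9,interpolation=2))
```

```text
t 6.38 tcp [ 0.5723 -0.049   0.2542] yaw 0.9 tilt [ 0.004 -0.001 -1.   ] F [ 3.5 -3.5  3.2] M [-1.03 -0.9  -0.02] w 0.0114 g 59.45068895816803
dx,dy,dz [ 0.06 -5.66 -0.04] yaw -0.0
```

View pics/side2c.png

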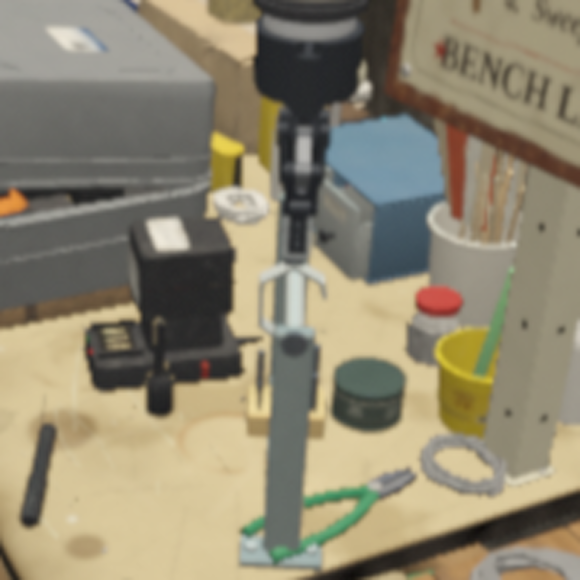

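The crop shows the hook over the rail at (293,285), with the block hanging below it behind the right post. Now the rest of the slide.

send_rows --steps '[{"dx": 0, "dy": -1.0, "dz": 0, "yaw": 0, "gripper": 0}, {"dx": 0, "dy": -2.2, "dz": 0, "yaw": 0, "gripper": 0}, {"dx": 0, "dy": -3.4, "dz": 0, "yaw": 0, "gripper": 0}, {"dx": 0, "dy": -4.6, "dz": 0, "yaw": 0, "gripper": 0}, {"dx": 0, "dy": -5.5, "dz": 0, "yaw": 0, "gripper": 0}]'

```text
clock: 7.05
tcp_pos: [0.5714, 0.0058, 0.2542]
orientation: [3.14, 0.024, 0.005]
contact_force: [4.6, -3.3, 4.1]
grip_width: 0.0115
gripper_force: 59.6
```

send_rows --steps '[{"dx": 0, "dy": 0, "dz": 0, "yaw": 0, "gripper": 0}, {"dx": 0, "dy": 0, "dz": 0, "yaw": 0, "gripper": 0}]'

```text
clock: 7.3
tcp_pos: [0.5713, 0.0072, 0.2542]
orientation: [-3.14, -0.026, -0.005]
contact_force: [5.3, 1.0, 5.3]
grip_width: 0.0116
gripper_force: 59.7
```

```bash
cat > m.py <<'E'
from h import *
np.set_printoptions(suppress=True,precision=4)
to(.572,.0076,.2545,.9)
for n in('scene','side','wrist'):
    f=grab(n);P=pts(f);x,y,z=P[...,0],P[...,1],P[...,2];ok=f['depth']>0
    hsv=cv2.cvtColor(f['color'],cv2.COLOR_RGB2HSV)
    w=ok&(x>.52)&(x<.63)&(y>-.08)&(y<.08)&(z>.06)&(z<.1)&(hsv[...,1]>60)&(hsv[...,0]<35)&(hsv[...,2]>90)
    Q=P[w]
    if len(Q)>9: print(n,len(Q),Q.min(0),Q.max(0),cv2.minAreaRect((Q[:,:2]*1000).astype(np.float32)))
    t=P[ok&(abs(x-.572)<.04)&(abs(y)<.05)&(z>.12)&(z<.195)]
    if len(t)>9: print('  strip',len(t),t.min(0),t.max(0))
    m=ok&(x>.55)&(x<.6)&(y>-.03)&(y<.04);Q=P[m&(z>.0375)&(z<.058)]
    if len(Q)>5: print('  ptr',len(Q),Q.min(0),Q.max(0))
f=load('scene')
cv2.imwrite('pics/'+__import__('sys').argv[1]+'.png',np.hstack([cv2.resize(load(n)['color'][90:240,a:a+110,::-1],None,fx=3.6,fy=3.6,interpolation=2) for n,a in(('scene',285),('side',295))]))
E
python3 m.py s3
```

```text
t 7.3 tcp [0.5713 0.0072 0.2542] yaw 0.96 tilt [ 0.003  0.001 -1.   ] F [5.3 1.  5.3] M [ 0.19 -1.36 -0.06] w 0.0116 g 59.656460881233215
dx,dy,dz [ 0.07 -0.03 -0.03] yaw 0.1
scene 361 [ 0.5393 -0.0212  0.0653] [0.5936 0.0766 0.0996] ((564.1461181640625, 26.28820037841797), (54.57638931274414, 95.27925872802734), 6.245157718658447)
  strip 123 [ 0.5457 -0.0112  0.1204] [0.5977 0.019  0.195 ]
  ptr 55 [ 0.5557 -0.0082  0.0376] [0.5887 0.0076 0.0467]
side 171 [ 0.54   -0.0176  0.0631] [0.6039 0.0795 0.0992] ((571.2625122070312, 31.18593978881836), (62.76850891113281, 97.35770416259766), 1.7366116046905518)
  strip 92 [ 0.5463 -0.0045  0.1206] [0.5983 0.0295 0.1943]
  ptr 12 [ 0.555  -0.0026  0.0384] [0.5583 0.0203 0.0407]
wrist 1883 [ 0.5405 -0.0166  0.0691] [0.6042 0.0738 0.0992] ((572.13232421875, 28.97566032409668), (63.42323684692383, 90.09285736083984), 0.9111431837081909)
  strip 440 [ 0.5501 -0.0099  0.12  ] [0.5976 0.0247 0.195 ]
```

View pics/s3.png

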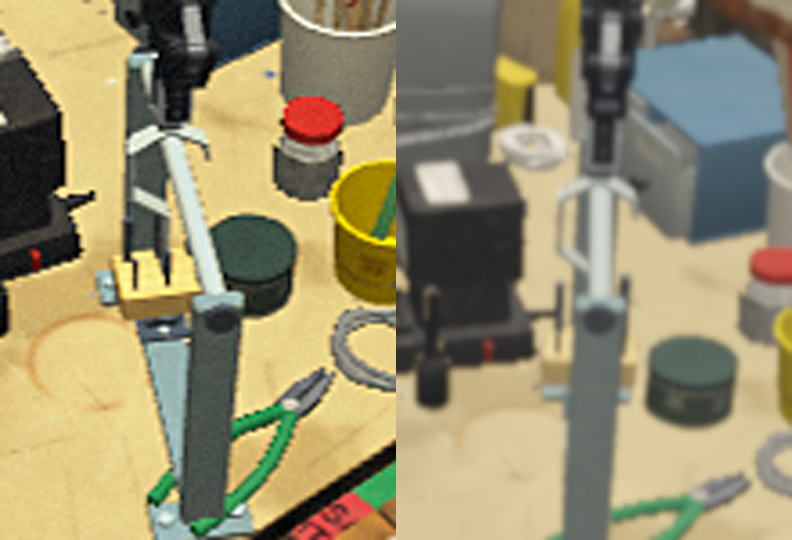

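The block hangs over the pointer foot with the hook on the rail: left half of the picture, block at (155,285) and foot at (165,328). I'll refine the y position.

```bash
cat > m2.py <<'E'
from h import *
np.set_printoptions(suppress=True,precision=4)
for n in('scene','side','wrist'):
    f=load(n);P=pts(f);x,y,z=P[...,0],P[...,1],P[...,2];ok=f['depth']>0
    hsv=cv2.cvtColor(f['color'],cv2.COLOR_RGB2HSV)
    w=ok&(x>.53)&(x<.615)&(y>-.08)&(y<.045)&(z>.066)&(z<.105)&(hsv[...,1]>60)&(hsv[...,0]<35)&(hsv[...,2]>90)
    fr=P[w&(z<.086)]; tp=P[w&(z>.089)]
    print(n,'front face y',len(fr),np.median(fr[:,1]) if len(fr) else 0,'z',fr[:,2].min() if len(fr) else 0,'top',len(tp),tp.min(0),tp.max(0),tp.mean(0), 'zslope',np.linalg.lstsq(np.c_[tp[:,:2],np.ones(len(tp))],tp[:,2],rcond=None)[0],cv2.minAreaRect((tp[:,:2]*1000).astype(np.float32)))
    s=P[ok&(abs(x-.572)<.035)&(y<.05)&(y>-.05)&(z>.205)&(z<.218)&(abs(x-.572)>.012)]
    if len(s): print('  hook sides y',len(s),s[:,1].min(),s[:,1].max())
    for lo,hi,xs in((.17,.20,-.024),):
        s=P[ok&(abs(x-.572-xs)<.006)&(abs(y)<.05)&(z>lo)&(z<hi)]
        if len(s): print('  strip y',len(s),np.percentile(s[:,1],[2,50,98]))
E
python3 m2.py
```

```text
scene front face y 97 -0.015437949926633558 z 0.06892215240809697 top 223 [ 0.5393 -0.0179  0.089 ] [0.5936 0.0284 0.1039] [0.5666 0.0013 0.0917] zslope [-0.0065 -0.0004  0.0954] ((566.43994140625, 5.345306396484375), (54.327632904052734, 46.03892517089844), 0.6503819823265076)
  hook sides y 49 -0.005400987711546833 0.012621535938722447
  strip y 30 [-0.004  -0.0004  0.0091]
side front face y 43 -0.013530135403403956 z 0.07298938905091452 top 114 [ 0.54  -0.015  0.089] [0.603  0.029  0.1048] [0.565  0.0024 0.0938] zslope [-0.022   0.0043  0.1062] ((571.6056518554688, 6.7451276779174805), (62.80127716064453, 43.8121223449707), 0.6676924228668213)
  hook sides y 45 -0.0005265558575284384 0.01515732668812619
  strip y 16 [-0.002   0.0015  0.0066]
wrist front face y 105 0.004287993572134358 z 0.06907753186785669 top 1753 [ 0.5405 -0.0163  0.089 ] [0.6034 0.0282 0.1026] [0.5814 0.004  0.0917] zslope [0.0042 0.0048 0.0892] ((571.8636474609375, 6.247293472290039), (62.67118835449219, 43.61206817626953), 1.6348170042037964)
  hook sides y 577 -0.00048537594984411766 0.013096229849297402
```

send_rows --steps '[{"dx": 0.07, "dy": -0.05, "dz": -0.05, "yaw": 0, "gripper": 0}, {"dx": 0.07, "dy": -0.1, "dz": -0.05, "yaw": 0, "gripper": 0}, {"dx": 0.07, "dy": -0.1, "dz": -0.05, "yaw": 0, "gripper": 0}, {"dx": 0.07, "dy": -0.1, "dz": -0.05, "yaw": 0, "gripper": 0}]' --force 20

```text
clock: 7.95
tcp_pos: [0.5714, 0.0073, 0.2542]
orientation: [-3.141, -0.025, -0.002]
contact_force: [5.1, -0.8, 4.1]
grip_width: 0.0109
gripper_force: 59.6
```

```bash
python3 m.py s4 | head -2;  python3 m2.py
```

```text
t 7.95 tcp [0.5714 0.0073 0.2542] yaw 0.92 tilt [ 0.002  0.    -1.   ] F [ 5.1 -0.8  4.1] M [-0.12 -1.29 -0.02] w 0.0109 g 59.584710001945496
dx,dy,dz [ 0.06 -0.02 -0.03] yaw 0.0
scene front face y 102 -0.015336556686670583 z 0.06878752189676769 top 224 [ 0.5399 -0.0193  0.089 ] [0.593  0.026  0.1039] [0.5664 0.0016 0.0919] zslope [ 0.0013 -0.0126  0.0912] ((566.9295654296875, 4.014274597167969), (52.836273193359375, 44.81752014160156), 2.0503361225128174)
  hook sides y 52 -0.0027648500746221406 0.012347946488164669
  strip y 29 [-0.0039 -0.0003  0.0103]
side front face y 51 -0.012872016672759513 z 0.0722267360082003 top 111 [ 0.54   -0.0161  0.0894] [0.603  0.0314 0.1047] [0.5646 0.0015 0.0938] zslope [-0.0061  0.0076  0.0972] ((572.3457641601562, 6.976911544799805), (63.07001495361328, 46.367698669433594), 2.343451976776123)
  hook sides y 45 -0.0013455818459577947 0.014557448929655801
  strip y 15 [-0.0017  0.0012  0.0046]
wrist front face y 108 0.004065758308267461 z 0.06964283862631218 top 1747 [ 0.54   -0.0165  0.089 ] [0.6032 0.0281 0.1047] [0.5812 0.0039 0.0917] zslope [-0.0017  0.004   0.0927] ((571.671142578125, 5.942720413208008), (62.48973083496094, 43.56801986694336), 1.31167471408844)
  hook sides y 584 -0.00043675664267147084 0.013138047840130845
```

send_rows --steps '[{"dx": 0.1, "dy": -0.1, "dz": -0.1, "yaw": 0, "gripper": 0}, {"dx": 0.1, "dy": -0.15, "dz": -0.1, "yaw": 0, "gripper": 0}, {"dx": 0.1, "dy": -0.15, "dz": -0.1, "yaw": 0, "gripper": 0}, {"dx": 0.1, "dy": -0.15, "dz": -0.1, "yaw": 0, "gripper": 0}]' --force 60

```text
clock: 8.6
tcp_pos: [0.5713, 0.0086, 0.2545]
orientation: [3.141, 0.025, -0.002]
contact_force: [2.7, -2.7, 1.0]
grip_width: 0.0113
gripper_force: 59.2
```

```bash
python3 m.py s5 | head -2;  python3 m2.py|grep front | cut -c1-60,150-
```

```text
t 8.6 tcp [0.5713 0.0086 0.2545] yaw 0.91 tilt [-0.001 -0.    -1.   ] F [ 2.7 -2.7  1. ] M [-0.67 -0.68 -0.03] w 0.0113 g 59.20432984828949
dx,dy,dz [ 0.07  0.1  -0.  ] yaw 0.0
scene front face y 96 -0.014758209684399635 z 0.068111884637pe [ 0.0002 -0.002   0.0919] ((566.5360107421875, 5.095943450927734), (53.91001510620117, 45.83599090576172), 1.8321588039398193)
side front face y 47 -0.011184168813318015 z 0.0710632691195pe [ 0.0005 -0.0058  0.0936] ((570.5979614257812, 9.089704513549805), (64.56633758544922, 48.47503662109375), 0.2488182634115219)
wrist front face y 87 0.007473566945792263 z 0.0723011260392ope [-0.0042 -0.0002  0.0944] ((570.6552734375, 7.441847801208496), (63.23990249633789, 43.69267654418945), 1.1732054948806763)
```

send_rows --steps '[{"dx": 0.05, "dy": 0.03, "dz": 0, "yaw": 0, "gripper": 0}, {"dx": 0.05, "dy": 0.03, "dz": 0, "yaw": 0, "gripper": 0.2}, {"dx": 0.05, "dy": 0.03, "dz": 0, "yaw": 0, "gripper": 0.35}, {"dx": 0.05, "dy": 0.03, "dz": 0, "yaw": 0, "gripper": 0.45}, {"dx": 0.05, "dy": 0.03, "dz": 0, "yaw": 0, "gripper": 0.5}]' --force 20

```text
clock: 9.38
tcp_pos: [0.5721, 0.0088, 0.2547]
orientation: [-3.141, -0.026, 0.0]
contact_force: [0.6, -0.3, -0.2]
grip_width: 0.0428
gripper_force: 0.0
```

```bash
python3 m.py s6 | head -2;  python3 m2.py|grep front | cut -c1-60,150-
```

```text
t 9.38 tcp [0.5721 0.0088 0.2547] yaw 0.94 tilt [-0.  0. -1.] F [ 0.6 -0.3 -0.2] M [-0.04  0.01  0.01] w 0.0428 g 0.0
dx,dy,dz [-0.01  0.12  0.02] yaw 0.0
scene front face y 87 -0.013318381016107075 z 0.067064170391ope [ 0.0271 -0.0235  0.0764] ((579.9185180664062, 5.221839904785156), (44.01318359375, 62.600486755371094), 89.93755340576172)
side front face y 49 -0.01094727775092572 z 0.07075141955432e [0.035  0.0102 0.0739] ((578.068115234375, 5.928434371948242), (64.23055267333984, 42.56972885131836), 0.797601580619812)
wrist front face y 90 0.006913292977096529 z 0.0703893511712ope [ 0.0216 -0.0037  0.0794] ((575.128662109375, 7.286083221435547), (63.44185256958008, 43.729469299316406), 0.7957392930984497)
```

send_rows --steps '[{"dx": 0, "dy": 0, "dz": -1.5, "yaw": 0, "gripper": 0.5}, {"dx": 0, "dy": 0, "dz": -4, "yaw": 0, "gripper": 0.5}, {"dx": 0, "dy": 0, "dz": -8, "yaw": 0, "gripper": 0.5}, {"dx": 0, "dy": 0, "dz": -10, "yaw": 0, "gripper": 0.5}, {"dx": 0, "dy": 0, "dz": -10, "yaw": 0, "gripper": 0.5}]'

```text
clock: 10.15
tcp_pos: [0.5732, 0.0089, 0.3575]
orientation: [-3.141, -0.025, -0.007]
contact_force: [-0.0, -0.7, -0.4]
grip_width: 0.0425
gripper_force: 0.0
```

send_rows --steps '[{"dx": 0, "dy": 0, "dz": 0, "yaw": 0, "gripper": 0.5}, {"dx": 0, "dy": 0, "dz": 0, "yaw": 0, "gripper": 0.5}, {"dx": 0, "dy": 0, "dz": 0, "yaw": 0, "gripper": 0.5}, {"dx": 0, "dy": 0, "dz": 0, "yaw": 0, "gripper": 0.5}, {"dx": 0, "dy": 0, "dz": 0, "yaw": 0, "gripper": 0.5}]'

```text
clock: 10.78
tcp_pos: [0.5722, 0.0087, 0.3546]
orientation: [3.141, 0.026, -0.0]
contact_force: [-0.6, -0.8, -0.3]
grip_width: 0.0429
gripper_force: 0.0
```

```bash
for i in 6 7; do python3 m.py s$i | grep -v '^t\|dx';  python3 m2.py|cut -c1-60,150-; done
```

```text
scene 323 [ 0.5468 -0.0187  0.0662] [0.6117 0.0751 0.0993] ((581.1370239257812, 19.17913818359375), (93.86285400390625, 61.66866683959961), 51.939720153808594)
  strip 116 [ 0.547  -0.0095  0.1201] [0.602  0.0242 0.1946]
  ptr 56 [ 0.5562 -0.0082  0.0375] [0.5905 0.013  0.0489]
side 167 [ 0.5458 -0.016   0.0716] [0.6115 0.0311 0.0997] ((578.4747314453125, 6.457420349121094), (46.8680534362793, 65.6343002319336), 87.7026596069336)
  strip 106 [ 0.5468 -0.0102  0.12  ] [0.6009 0.0261 0.1946]
  ptr 12 [ 0.555  -0.0046  0.0379] [0.5584 0.0213 0.0411]
wrist 1082 [ 0.5513 -0.0149  0.0705] [0.61   0.0295 0.0994] ((580.4535522460938, 7.816343307495117), (59.177024841308594, 43.44122314453125), 2.0410070419311523)
  strip 196 [ 0.5704 -0.0081  0.1206] [0.6013 0.0258 0.195 ]
scene front face y 94 -0.01375628548267666 z 0.0662131393613e [ 0.     -0.0083  0.0914] ((579.41796875, 5.736104965209961), (64.5610580444336, 44.659339904785156), 1.2157407999038696)
  hook sides y 46 -0.0013564671303440052 0.01512915618758064
  strip y 23 [-0.0026  0.0018  0.0076]
side front face y 55 -0.0110255304572174
[... 1395 characters left out ...]
(48.38663101196289, 47.459510803222656), 0.40581417083740234)
  hook sides y 50 -0.0013197439385296099 0.01498814036836387
  strip y 21 [-0.0014  0.0015  0.015 ]
side front face y 57 -0.011309083254585753 z 0.0702002702563pe [ 0.0263 -0.0097  0.0786] ((575.5347290039062, 7.900315284729004), (64.45177459716797, 45.307064056396484), 0.2654465138912201)
  hook sides y 47 -0.001234086927105843 0.016493528949901616
  strip y 22 [0.0008 0.0033 0.0064]
wrist front face y 36 0.007631476930782614 z 0.0735013916979pe [ 0.0294 -0.0005  0.0749] ((579.4389038085938, 7.297270774841309), (55.79425811767578, 43.95878219604492), 0.9055575728416443)
  hook sides y 251 0.001168362756467497 0.014727901084541405
```

View pics/s7.png

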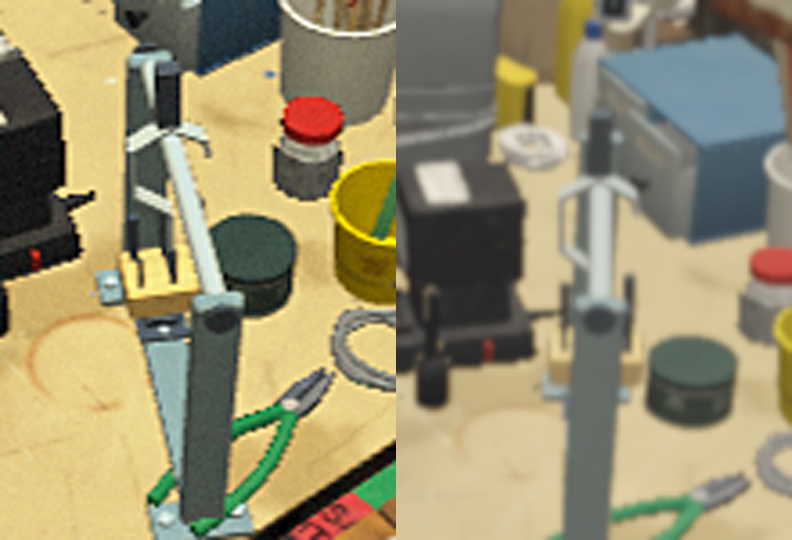

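The hanger hangs on the rail above the pointer, with its block at (160,280) over the foot at (165,328). It still swings slightly in x, so I'll wait for it to settle.

send_rows --steps '[{"dx": 0, "dy": 0, "dz": 0, "yaw": 0, "gripper": 0.5}, {"dx": 0, "dy": 0, "dz": 0, "yaw": 0, "gripper": 0.5}, {"dx": 0, "dy": 0, "dz": 0, "yaw": 0, "gripper": 0.5}, {"dx": 0, "dy": 0, "dz": 0, "yaw": 0, "gripper": 0.5}, {"dx": 0, "dy": 0, "dz": 0, "yaw": 0, "gripper": 0.5}]'

```text
clock: 11.7
tcp_pos: [0.5722, 0.0087, 0.3548]
orientation: [3.141, 0.026, 0.0]
contact_force: [0.2, 0.8, 0.3]
grip_width: 0.0429
gripper_force: 0.0
```

send_rows --steps '[{"dx": 0, "dy": 0, "dz": 0, "yaw": 0, "gripper": 0.5}, {"dx": 0, "dy": 0, "dz": 0, "yaw": 0, "gripper": 0.5}, {"dx": 0, "dy": 0, "dz": 0, "yaw": 0, "gripper": 0.5}, {"dx": 0, "dy": 0, "dz": 0, "yaw": 0, "gripper": 0.5}, {"dx": 0, "dy": 0, "dz": 0, "yaw": 0, "gripper": 0.5}]'

```text
clock: 12.32
tcp_pos: [0.5722, 0.0086, 0.3548]
orientation: [3.141, 0.026, 0.0]
contact_force: [0.3, -0.6, 0.3]
grip_width: 0.0426
gripper_force: 0.0
```

send_rows --steps '[{"dx": 0, "dy": 0, "dz": 0, "yaw": 0, "gripper": 0.5}, {"dx": 0, "dy": 0, "dz": 0, "yaw": 0, "gripper": 0.5}, {"dx": 0, "dy": 0, "dz": 0, "yaw": 0, "gripper": 0.5}, {"dx": 0, "dy": 0, "dz": 0, "yaw": 0, "gripper": 0.5}, {"dx": 0, "dy": 0, "dz": 0, "yaw": 0, "gripper": 0.5}]'

```text
clock: 12.95
tcp_pos: [0.5722, 0.0087, 0.3548]
orientation: [3.141, 0.026, -0.0]
contact_force: [-0.8, 0.4, -0.5]
grip_width: 0.0425
gripper_force: 0.0
```

send_rows --steps '[{"dx": 0, "dy": 0, "dz": 0, "yaw": 0, "gripper": 0.5}, {"dx": 0, "dy": 0, "dz": 0, "yaw": 0, "gripper": 0.5}, {"dx": 0, "dy": 0, "dz": 0, "yaw": 0, "gripper": 0.5}, {"dx": 0, "dy": 0, "dz": 0, "yaw": 0, "gripper": 0.5}, {"dx": 0, "dy": 0, "dz": 0, "yaw": 0, "gripper": 0.5}]'

```text
clock: 13.58
tcp_pos: [0.5722, 0.0087, 0.3548]
orientation: [3.141, 0.026, 0.0]
contact_force: [0.3, 0.6, -0.1]
grip_width: 0.0428
gripper_force: 0.0
```

Run:
```python
from h import *
for i in range(14):
    f=grab('side');P=pts(f);x,y,z=P[...,0],P[...,1],P[...,2]
    hsv=cv2.cvtColor(f['color'],cv2.COLOR_RGB2HSV)
    w=(f['depth']>0)&(x>.53)&(x<.62)&(y>-.08)&(y<.045)&(z>.066)&(z<.105)&(hsv[...,1]>60)&(hsv[...,0]<35)&(hsv[...,2]>90)
    q=P[w]; r=cv2.minAreaRect((q[:,:2]*1000).astype(np.float32)); print(np.round(r[0],1),q[:,0].min().round(4),q[:,0].max().round(4))
print(status.get_obs()['clock'])
```

```text
[577.3   8. ] 0.5453 0.6088
[577.1   6.8] 0.5453 0.6089
[577.    7.9] 0.5453 0.6087
[577.    6.9] 0.5454 0.6088
[577.1   5.6] 0.5453 0.6088
[577.1   5.4] 0.5453 0.6088
[577.1   8.1] 0.5453 0.609
[577.1   6.3] 0.5453 0.6087
[577.    6.9] 0.5454 0.6086
[577.    8.5] 0.5453 0.6088
[577.1   8. ] 0.5453 0.6089
[577.1   7.2] 0.5453 0.609
[577.   8.] 0.5453 0.6088
[577.1   6.7] 0.5453 0.6088
14.275
```

```bash
python3 -c "
from bench import workorder
print(workorder.hand_in())"
```

```text
the job is handed in; nothing more can be done
None
```

The hanger was hooked on the rail's right-hand third, slid left while hooked, and now hangs still with its block within about 1 mm of the pointer mark by the cameras. It leans about 2° from upright, the job is handed in at about 14 s, and the robot is clear of everything.

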